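Load the chain proof-load hanger and start the test

ROBOT

A 7-joint arm with a two-finger parallel gripper is mounted at the origin on the work surface. World frame = base frame: x ahead of the robot, y to its left, z up, the work surface at z = 0. Lengths are in mm, angles in rad, forces in N, time in s.
With the tool pointing down it reaches from about 400 to 925 mm from the base axis. Payload 4.1 kg.
Tool frame: the origin (TCP) lies on the centre line of the jaws, within the pads' length; the fingertips stand 19 mm ahead of it and the grasp point (between the pads) is the TCP; y points along the fingers, z is the direction in which the jaws open and shut, and the axes are right-handed (so a half turn about y gives the same grasp; the last joint's range is limited). The gripper opens to 85 mm and grips with 20 to 120 N. Pads are 22 mm wide; open, the fingers measure 114 mm over their backs; the gripper's body (76 mm by 85 mm) begins 54 mm behind the grasp point. The pads swing forward as they close: fully open they stand 13 mm farther back than shut.
Start: joints at [1.009, 0.398, 0.045, 1.537, -0.019, 1.207, -0.051], TCP at [290.235, -581.639, 250.347] pointing down, gripper open.
Joint ranges: [-2.82, 2.82], [-0.49, 2.23], [-1.37, 1.46], [0, 2.46], [-1.36, 4.5], [0.23, 2], [-2.94, 2.94]. Speed limits (rad/s): [2.57, 2.57, 3.14, 3.14, 3.14, 3.14, 3.14].

INTERFACE

Orientations are given as a 3x3 rotation matrix whose columns are the frame's x, y, z axes.
In Python, from cell import r, snapshot, camera_params, spotter gives the robot as it stands.
- The arm moves only by the tool arm_command, never from a script. Its argument "increments" is a list of rows, each a list of 6 numbers: the shift along the world's x, y, z in m, then the turn, a rotation vector about the world's x, y, z in degrees. In form: [[x, y, z, rx, ry, rz], ...]. A call has 1 to 20 rows; each row is the pose to reach, as a shift and turn from the pose commanded when the call began; what a row does not reach only later rows make up. A row lasts 1/8 s, in which the tool goes at most 62.5 mm and 10.7 degrees, less where a joint would pass 70% of its speed; a pose out of reach is approached as far as the arm can. A call with a gripper value outside its range is refused whole. "fingers" is the finger opening in m, from 0 to 0.0854, set as the call begins (left out, the last holds). The fingers move at their own pace and stop on an object; "force" is the grip in N (left out, the last holds). Time passes only in rows, so rows that repeat a pose let the fingers close. It gives the time, the measured TCP pose, the force and the opening at its end, in the units of the state.
- r.state(): the state, without advancing time (a new reading comes with each control period).
- snapshot(name): name is "side" or "top" or "wrist"; returns the picture (480x640x3 uint8, red, green, blue); there is no depth.
- camera_params(name): a dict with "vfov" (degrees; the focal length in pixels is half the picture's height over the tangent of half this angle, whatever the lens; pixels are square), "cx", "cy" (the principal point, pixels), "world_to_cam" (4x4, takes a point from world to camera coordinates). Camera axes: x right, y up, looking along -z (the intrinsics and any distortion apply to the point x, -y, -z); pixel columns grow to the right and rows downward; lengths in mm; the calibration is good to about 2 mm. A picture is of the moment at which its call begins: read the wrist's pose just before it. camera_params takes no time and is no camera call; for the wrist camera it gives the pose at the moment of the call.
- r.job_done(): hands the job in, once; it reports no verdict.
Trained networks look in the newest picture that a camera, given by its name, has taken for a name from the list of things; names that differ only in an ending like _2 or _b are one class to them, and where a whole thing is asked for, a point or a joint stands for the part that bears it (a point fixed in the world has none). Each returns a list of dicts, best first, with "conf" (0 to 1); they miss things now and then, are a little off and sometimes report something else, mostly with a low value. They report only what shows in the picture. A call takes as long as a camera call. They do not tell look-alikes from the thing itself.
- spotter.find_in(camera, label): "position" ([column, row] in pixels, amid what is visible of it).
The state is a dict: "t": time; "joint_positions": joint angles; "qvel": joint speeds; "joint_torque": joint torques, N m; "ee_pos": TCP position; "ee_rot": TCP orientation; "contact_force": force on the tool from outside, world axes, zero at the start; "ft_torque": the same for the moment, N m; "finger_gap": opening from 0.0 (shut) to 1.0 (fully open).
Only numpy, scipy, OpenCV 4.12 (cv2) and the standard library are available. Lean on these libraries where they do the work, as an engineer would, in place of code of your own. Each camera call takes 0.05 s, during which the arm holds its last target.

TASK

Bring the pair of slotted masses out of the trough, lower and upper together as they lie, fully home onto the stem of the weight hanger, then turn the upper mass until its slot faces roughly opposite the lower mass's slot, so that neither can slide off, with both still fully home. Then turn the key switch clockwise all the way to its stop, hold it there for about a second and let it spring back to start the test. Leave the other things on the bench where they are.

Things in the scene. Friction and masses are not known exactly. Their poses are not given: they have to be found in the camera images.
- stem (a point): Weight hanger on the fixed grey stand: upright steel stem, 8 mm thick, on a round pan of 76 mm diameter, with a 16 mm ball on top, its highest point 50 mm above the pan. The point is on the stem's axis at the pan's upper face, 43.5 mm above the bench. x is level: the way the masses slide onto the stem; y to its left, z up. The stand's gauge housing, 80 mm tall, is 135 to 185 mm ahead (+x).
- trough (a point): Middle of the trough's floor, 140 mm behind the stem, same axes as stem. The trough is a flat aluminium block, 197 mm long (43 to 240 mm behind the stem) and 110 mm wide, its floor 1.5 mm higher than the pan, with two low rails, 6 mm high, inner faces 84 mm apart, centred on the line to the stem. It is part of the stand and fixed.
- lower_center (a point): Centre (half-way up) of the lower slotted mass: flat brass disc, 80 mm diameter, 10 mm thick, about 0.34 kg, lying between the trough's rails. x points from the centre along its slot to the mouth. The slot is 11 mm wide, 22 mm at the rim, and ends 4.5 mm beyond the centre: fully home, the disc's centre is on the stem. At the start the slot faces the stem within a few degrees.
- upper_center (a point): Centre (half-way up) of the upper slotted mass, an equal disc (about 0.36 kg) lying flat on the lower, slots in line; x points along its slot to the mouth. It carries one lug. Only friction holds the discs: pushing both rims at the rear middle moves the pair; pushing the lug sideways turns the upper one round the stem while the lower stays nearly still.
- lower_slot (a point): Middle of the mouth of the lower mass's slot, on the rim, 40 mm from its centre, half-way up.
- upper_slot (a point): Middle of the mouth of the upper mass's slot, on the rim, 40 mm from its centre, half-way up.
- lug (a point): The upper mass's lug: brass block 14 mm wide standing out radially from the rim to 74 mm from the disc's centre, top 12 mm above the disc's face. The point is 60 mm from the centre, half-way up the lug. From above it is 120 degrees anticlockwise of that mass's slot: at first at the rear left. Pushed clockwise (towards +x on that side) it turns freely to the front; the disc may creep a few mm off the stem (more if turned anticlockwise): push it home again.
- key_grip (a point): Middle of the flat dark bow of the key on top of the small grey switch box (90 x 70 x 45 mm, fixed): the bow is upright, 28 mm long, 9 mm thick, 24 mm high (12 mm above and below this point), 68 mm above the bench. Its x axis lies along the bow's length, y across its thickness; the key turns about the vertical axis through this point.
- key (a joint): Key angle in rad: 0 at rest, growing as the key turns clockwise seen from above, to a stop at 1.1 (63 degrees). A weak spring (0.06 N m per rad) returns it to 0 when let go.
- jar: Bystander: amber jar, 48 mm diameter, 70 mm tall; origin under its middle.
- tweezers: Bystander: steel tweezers, 140 mm long, 8 mm high; origin under the middle, x along them.
- brush: Bystander: bench brush with a wooden handle, about 200 mm long, lying flat; x along it.
- file: Bystander: file with a round wooden handle, 210 mm long, 18 mm high; x along it from handle to blade.
- bench_pin: Bystander: wooden bench pin with a notch, 115 x 55 x 18 mm; x towards the notch.
- ring_blank: Bystander: brass ring blank, 26 mm diameter, 8 mm high, lying flat; origin under its middle.
Not all that is in view belongs to the job. What is meant by the part that bears key_grip is not purple, and is the larger of those in its own colour. What is shaped like the part that bears upper_center but red is not meant.

How it is judged:
By the outcome, as a careful person would: the job done as asked, in the order asked, and still so for the second after the job is handed in, with the robot touching nothing.
It also fails if it takes over 66 s, if anything falls off the work surface, if the arm or the gripper's body presses on something with over 40 N, if the wrist force passes 120 N, or if a joint passes its speed limit or range.

## Working session

There is one attempt and no reset: what is moved stays moved. The work goes in short steps, Python scripts to look and compute and a tool call to move; the robot and the scene stay as the last step left them, time stands still between calls to the robot, and variables do not carry over. Pictures are saved under pics/ and viewed, and the job is handed in when it is done.

Besides the shell and the picture viewer there is one more tool, called after ">>>" in YAML: its name, and indented under it one key for each argument. arm_command: Moves the arm, as the interface text tells. Its arguments: {"type":"object","properties":{"increments":{"type":"array"},"fingers":{"type":"number"},"force":{"type":"number"}},"required":["increments"]}

```bash
ls; mkdir -p pics
python3 - <<'E'
from cell import r,snapshot,camera_params,spotter
import cv2
for n in ['top','side','wrist']:
    p=camera_params(n); im=snapshot(n); cv2.imwrite(f'pics/{n}0.png',im[:,:,::-1]); print(n,p)
s=r.state(); print(s)
E
```

```text
pics
top {'vfov': 57.28408099432151, 'cx': 312.19408781024094, 'cy': 232.49917540829605, 'world_to_cam': array([[-2.46460913e-02, -9.99695549e-01, -1.17483987e-03,
        -2.78303598e+01],
       [ 9.73905622e-01, -2.42754618e-02,  2.25651372e-01,
        -5.87525896e+02],
       [-2.25611192e-01,  4.41724117e-03,  9.74207410e-01,
        -9.18675432e+02],
       [ 0.00000000e+00,  0.00000000e+00,  0.00000000e+00,
         1.00000000e+00]])}
side {'vfov': 46.122501178510376, 'cx': 320.3895024013331, 'cy': 230.12072682875666, 'world_to_cam': array([[-6.99193523e-01, -7.14658154e-01, -1.98025294e-02,
         3.85962116e+02],
       [ 4.34908245e-01, -4.47154763e-01,  7.81605678e-01,
        -3.41058587e+02],
       [-5.67435666e-01,  5.37881345e-01,  6.23458438e-01,
        -8.32921581e+02],
       [ 0.00000000e+00,  0.00000000e+00,  0.00000000e+00,
         1.00000000e+00]])}
wrist {'vfov': 63.98296809308492, 'cx': 324.51133940049993, 'cy': 244.2489250365071, 'world_to_cam': array([[ 4.45754003e-01, -8.95152999e-01, -2.11618019e-03,
        -6.48113220e+02],
       [ 8.50137022e-01,
[... 380 characters left out ...]
rray([-1.22606518e-03, -3.85555284e-03,  1.03087030e-03, -2.05741060e-03,
       -1.28771469e-03,  4.88503944e-04, -7.58411738e-06]), 'joint_torque': array([ 1.72434629e-03, -4.75559914e+01,  1.36650715e+00, -2.54511988e+01,
        1.17577898e-02,  6.53648793e-03,  1.24564806e-05]), 'ee_pos': array([ 290.01687206, -581.23218004,  249.52607396]), 'ee_rot': array([[-8.94780192e-01, -7.10898127e-04,  4.46506330e-01],
       [-4.46506889e-01,  1.24276248e-03, -8.94779332e-01],
       [ 8.11956374e-05, -9.99998975e-01, -1.42942016e-03]]), 'contact_force': array([ 0.6221118 , -0.16675076, -0.8538051 ]), 'ft_torque': array([-0.00852339, -0.0445227 ,  0.03143154]), 'finger_gap': 1.0002961276209923}
```

View pics/top0.png

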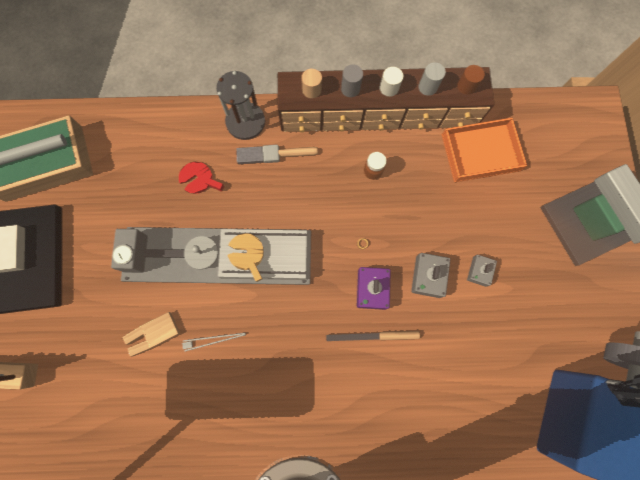

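View pics/side0.png

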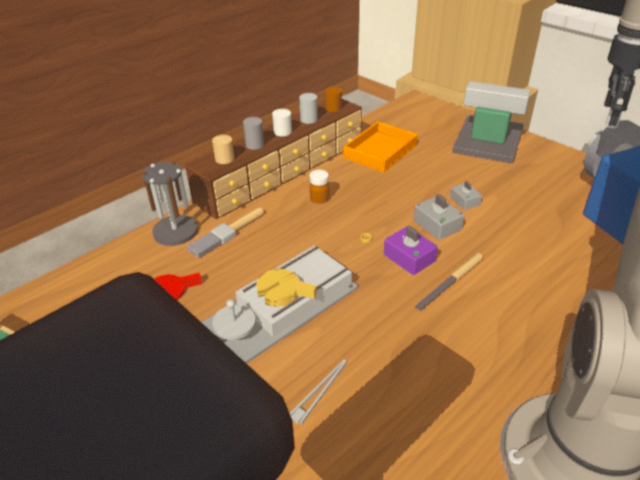

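View pics/wrist0.png

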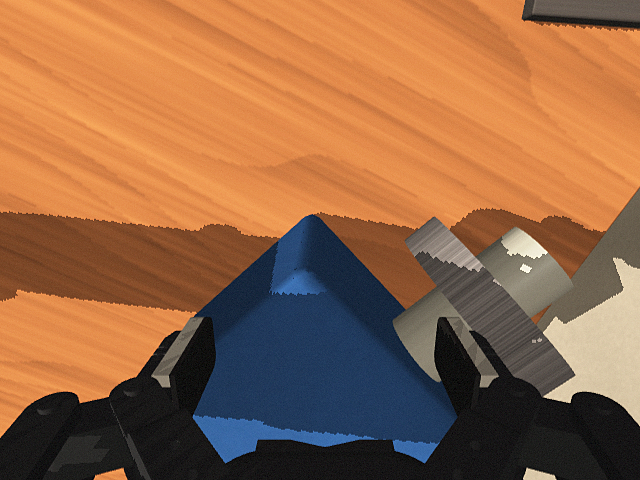

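The top view shows:
- **Stem:** about (200,250), with the trough to its right.
- **Brass pair:** about (246,252), with its lug at (257,272). The red look-alike is at (200,178) and isn't the one meant.
- **Switches:** purple (374,287), large grey (432,272) and small grey (484,268). The large grey one fits, being not purple and the larger of the greys.

I'll confirm these in enlarged crops.

```bash
cat > h.py <<'E'
import numpy as np, cv2
from cell import r,snapshot,camera_params,spotter
def P(n,X,p=None):
    p=p or camera_params(n); X=np.atleast_2d(X); c=(p['world_to_cam']@np.c_[X,np.ones(len(X))].T)[:3]
    f=240/np.tan(np.radians(p['vfov']/2)); return np.c_[p['cx']+f*c[0]/-c[2],p['cy']-f*c[1]/-c[2]]
def ray(n,px,z,p=None):
    p=p or camera_params(n); f=240/np.tan(np.radians(p['vfov']/2)); px=np.atleast_2d(px)
    d=np.c_[(px[:,0]-p['cx'])/f,-(px[:,1]-p['cy'])/f,-np.ones(len(px))]
    W=p['world_to_cam'];R=W[:3,:3];o=-R.T@W[:3,3];d=d@R
    return o+d*((z-o[2])/d[:,2])[:,None]
E
python3 - <<'E'
from h import *
a=cv2.imread('pics/top0.png')
c=np.hstack([cv2.resize(a[220:295,105:315],None,fx=3.8,fy=3.8,interpolation=2)]);cv2.imwrite('pics/c1.png',c)
cv2.imwrite('pics/c2.png',cv2.resize(a[230:320,345:505],None,fx=5,fy=5,interpolation=2))
for l in ['stem','trough','lower_center','upper_center','lower_slot','upper_slot','lug','key_grip','jar','ring_blank']:
    print(l,[(np.round(d['position'],1),round(d['conf'],2)) for d in spotter.find_in('top',l)][:4])
print(r.state()['t'])
E
```

```text
stem [(array([202.4, 254.7]), 0.64), (array([380.7, 337. ]), 0.56)]
trough [(array([200.9, 254. ]), 0.58)]
lower_center []
upper_center [(array([199.4, 177.9]), 0.94), (array([246.4, 255.1]), 0.81), (array([381.1, 334.9]), 0.28)]
lower_slot []
upper_slot [(array([245.1, 252.1]), 0.7), (array([202.3, 177.2]), 0.65)]
lug [(array([249.7, 257.5]), 0.7)]
key_grip [(array([438.2, 276.8]), 0.66), (array([198.5, 253.9]), 0.59), (array([375.9, 289.6]), 0.49)]
jar [(array([371.8, 166. ]), 0.73), (array([363.5, 236.7]), 0.67)]
ring_blank []
0.65
```

View pics/c1.png

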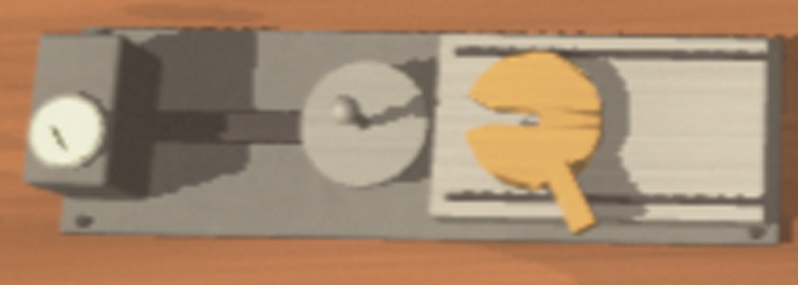

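View pics/c2.png

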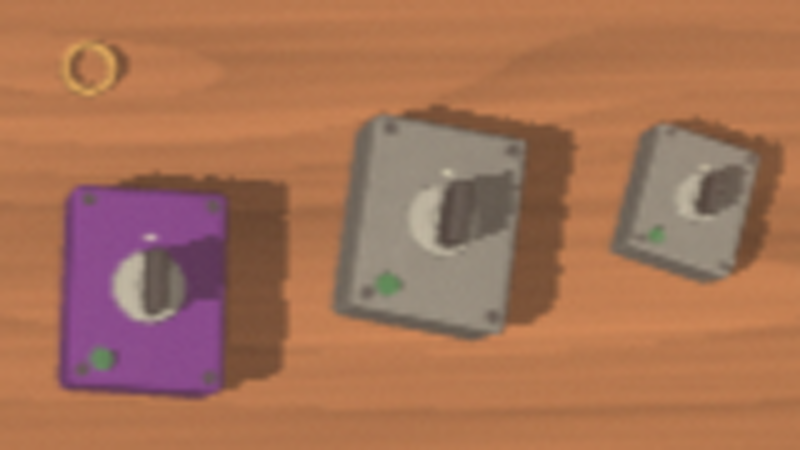

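The crops confirm both choices: the large grey switch's bow is at (436,272), and the brass pair is in the trough with its slot facing the stem.

Run:
```python
from h import *
o=np.array([105,220]);s=3.8
C=lambda x,y:o+np.array([x,y])/s-0.4
def pr(n,px,z): print(n,np.round(ray('top',px,z)[0],1))
pr('pan',C(364.5,123.5),43.5);pr('ball',C(345,110),93.5-8)
for n,x,y in [('L',302,123),('R',427,123),('T',364,60),('B',364,187)]: pr(n,C(x,y),43.5)
for n,x,y in [('tr nearstem far',440,35),('nearstem rob',430,218),('rear far',768,40),('rear rob',765,222)]: pr(n,C(x,y),45)
for n,x,y in [('disc top L',469,120),('R',602,115),('T',535,52),('B',535,190),('lug end',582,228)]: pr(n,C(x,y),65)
k=np.array([345,230])
for n,x,y in [('bow end',460,182),('bow end2',452,243)]: pr(n,k+np.array([x,y])/5-.4,80)
for n,x,y in [('c',372,117),('c',525,140),('c',503,332),('c',342,310)]: pr(n,k+np.array([x,y])/5-.4,45)
```

```text
pan [552.7 212.7  43.5]
ball [552.8 213.5  85.5]
L [553.9 250.2  43.5]
R [552.1 175.3  43.5]
T [591.7 214.3  43.5]
B [514.3 211.8  43.5]
tr nearstem far [605.8 168.4  45. ]
nearstem rob [494.7 171.8  45. ]
rear far [597.7 -30.   45. ]
rear rob [487.4 -25.8  45. ]
disc top L [549.1 146.1  65. ]
R [550.2  68.1  65. ]
T [589.1 107.8  65. ]
B [506.8 107.   65. ]
lug end [484.1  79.6  65. ]
bow end [ 502.2 -310.9   80. ]
bow end2 [ 475.7 -305.1   80. ]
c [ 538.  -283.7   45. ]
c [ 525.7 -352.1   45. ]
c [ 439.8 -334.1   45. ]
c [ 451.2 -263.4   45. ]
```

The measured sizes agree: pan about 75 mm, disc about 78–82 mm, trough about 110 × 198 mm, box about 89 × 70 mm. I'm moving above the rear of the pair with the jaws turned across the push line.

>>> arm_command:
  increments:
    - [0.018,0.044,0,0,0,5]
    - [0.037,0.089,0,0,0,10]
    - [0.055,0.133,0,0,0,15]
    - [0.073,0.178,0,0,0,20]
    - [0.091,0.222,0,0,0,25]
    - [0.11,0.267,0,0,0,30]
    - [0.128,0.311,0,0,0,35]
    - [0.146,0.355,0,0,0,40]
    - [0.165,0.4,0,0,0,45]
    - [0.183,0.444,0,0,0,50]
    - [0.201,0.489,0,0,0,55]
    - [0.219,0.533,0,0,0,58]
    - [0.238,0.578,0,0,0,60]
    - [0.256,0.622,0,0,0,61.3]
    - [0.256,0.622,0,0,0,61.3]
    - [0.256,0.622,0,0,0,61.3]
  fingers: 0.03
  force: 20

```text
t: 2.65
ee_pos: [546.1, 39.6, 250.2]
ee_rot: [[-0.038, -0.0, 0.999], [-0.999, -0.001, -0.038], [0.001, -1.0, -0.0]]
contact_force: [0.2, -0.3, 0.7]
finger_gap: 0.35
```

Run:
```python
from h import *
import pickle
p=camera_params('wrist');im=snapshot('wrist');cv2.imwrite('pics/w1.png',im[:,:,::-1]);pickle.dump(p,open('w1.pkl','wb'))
s=r.state();print(s['t'],s['ee_pos'],s['ee_rot'].round(3),s['finger_gap'],s['contact_force'],s['joint_positions'])
```

```text
2.7 [545.99698185  38.87468593 250.20498631] [[-0.04  -0.     0.999]
 [-0.999 -0.001 -0.04 ]
 [ 0.001 -1.    -0.   ]] 0.35037116905965693 [-0.76345446 -1.15275719  0.35378413] [ 0.27958777  0.24400525 -0.50781934  1.77212404  0.12961462  1.15893331
 -0.30763985]
```

View pics/w1.png

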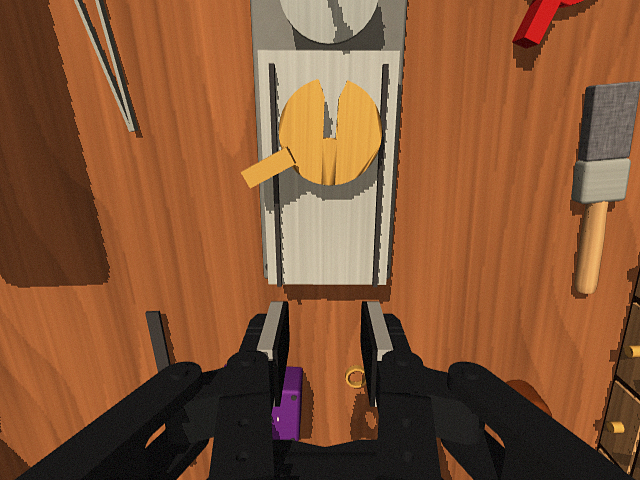

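The wrist view shows the disc pair at about (331,133), slot upwards (towards the stem), lug at (268,168), pan edge at the top, trough corners at about (259,51), (401,51), (390,285). The view is along the push line. I'm checking positions.

Run:
```python
from h import *
import pickle
p=pickle.load(open('w1.pkl','rb'))
def pr(n,px,z): print(n,np.round(ray('wrist',px,z,p)[0],1))
for n,px in [('L',(279,134)),('R',(383,134)),('T',(331,79)),('B',(331,186)),('slot mouth',(335,80)),('lug end',(246,181))]: pr(n,px,65 if n!='lug end' else 77)
for n,px in [('tfl',(259,51)),('tfr',(402,51)),('trr',(390,285))]: pr(n,px,45)
for n,px in [('railL',(273,64)),('railL2',(281,285)),('railR',(389,64)),('railR2',(379,285))]: pr(n,px,51)
for n,px in [('pan',(330,43))]: pr(n,px,43.5)
```

```text
L [512.2 109.5  65. ]
R [592.7 106.3  65. ]
T [553.8 147.2  65. ]
B [551.1  67.5  65. ]
slot mouth [556.7 146.4  65. ]
lug end [485.4  76.   77. ]
tfl [499.1 171.1  45. ]
tfr [609.8 166.8  45. ]
trr [603.3 -30.9  45. ]
railL [509.9 160.8  51. ]
railL2 [502.2 -24.2  51. ]
railR [598.9 157.3  51. ]
railR2 [592.2 -27.8  51. ]
pan [554.3 174.8  43.5]
```

>>> arm_command:
  increments:
    - [0.002,0.002,-0.04,0,0,0]
    - [0.002,0.003,-0.09,0,0,0]
    - [0.002,0.003,-0.14,0,0,0]
    - [0.002,0.003,-0.165,0,0,0]
    - [0.002,0.003,-0.178,0,0,0]
    - [0.002,0.003,-0.185,0,0,0]
    - [0.002,0.003,-0.185,0,0,0]
    - [0.002,0.003,-0.185,0,0,0]

```text
t: 3.7
ee_pos: [549.1, 43.4, 66.5]
ee_rot: [[-0.038, 0.002, 0.999], [-0.999, 0.0, -0.038], [-0.0, -1.0, 0.002]]
contact_force: [0.2, -0.5, -1.6]
finger_gap: 0.351
```

```bash
cat > look.py <<'E'
import sys
from h import *
import pickle
t=sys.argv[1]
for n in sys.argv[2:]:
    p=camera_params(n);im=snapshot(n)[:,:,::-1];cv2.imwrite(f'pics/{n[0]}{t}.png',im);pickle.dump(p,open(f'{n[0]}{t}.pkl','wb'))
    if n=='top': cv2.imwrite(f'pics/tc{t}.png',cv2.resize(im[200:300,110:310],None,fx=4,fy=4,interpolation=2))
    if n=='side': cv2.imwrite(f'pics/sc{t}.png',cv2.resize(im[230:380,190:390],None,fx=4,fy=4,interpolation=2))
s=r.state();print(s['t'],s['ee_pos'].round(1),s['contact_force'].round(1),s['finger_gap'])
E
python3 look.py 2 wrist top side
```

```text
3.85 [548.8  43.5  66.1] [-0.2  0.2 -0. ] 0.3540958938874876
```

View pics/w2.png

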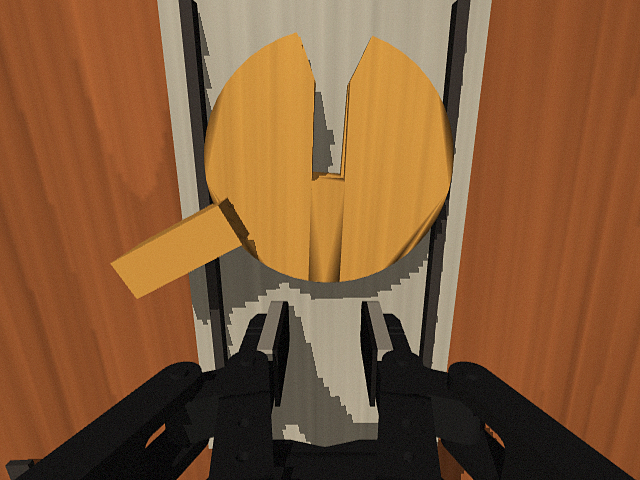

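View pics/tc2.png

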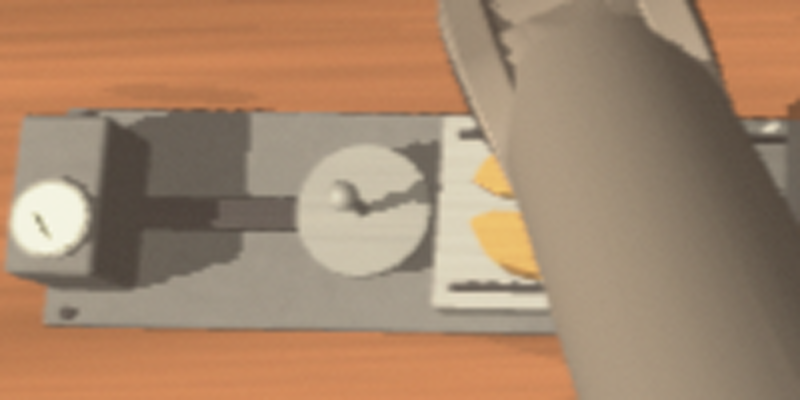

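View pics/sc2.png

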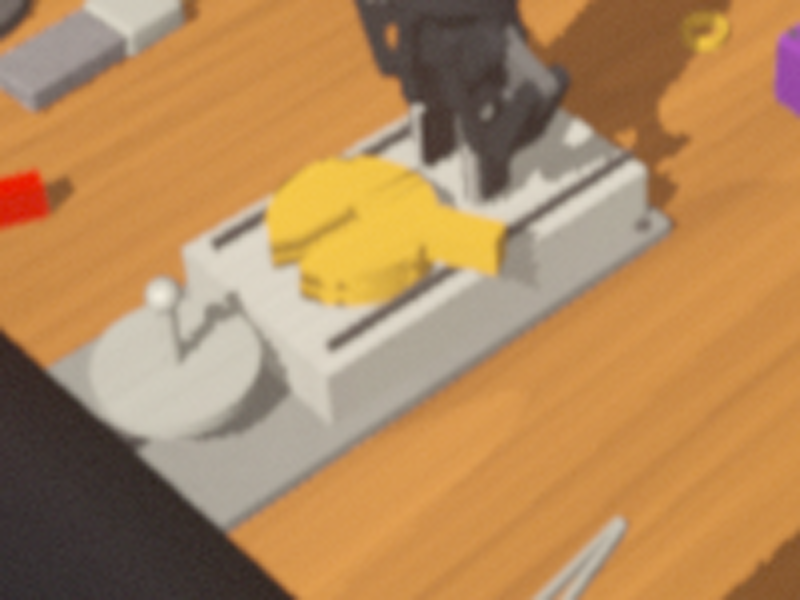

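The fingers sit centred between the rails behind the pair, at floor level, and the lug is clear at the left. I'm pushing along the line to short of home.

>>> arm_command:
  increments:
    - [0.0003,0.007,0,0,0,0]
    - [0.0005,0.013,0,0,0,0]
    - [0.0007,0.017,0,0,0,0]
    - [0.0009,0.022,0,0,0,0]
    - [0.0011,0.027,0,0,0,0]
    - [0.0013,0.032,0,0,0,0]
    - [0.0015,0.038,0,0,0,0]
    - [0.0017,0.044,0,0,0,0]
    - [0.002,0.05,0,0,0,0]
    - [0.0022,0.056,0,0,0,0]
    - [0.0024,0.062,0,0,0,0]
    - [0.0026,0.068,0,0,0,0]
    - [0.0029,0.074,0,0,0,0]
    - [0.0031,0.08,0,0,0,0]
    - [0.0033,0.085,0,0,0,0]
    - [0.0035,0.09,0,0,0,0]
    - [0.0037,0.094,0,0,0,0]
    - [0.0038,0.097,0,0,0,0]
    - [0.0039,0.1,0,0,0,0]
    - [0.0039,0.1,0,0,0,0]

```text
t: 6.35
ee_pos: [552.0, 144.3, 65.2]
ee_rot: [[-0.037, 0.0, 0.999], [-0.999, 0.001, -0.037], [-0.001, -1.0, 0.0]]
contact_force: [0.1, -1.9, 1.0]
finger_gap: 0.355
```

```bash
python3 look.py 3 wrist side
```

```text
6.45 [552.1 144.2  65.3] [-0.5 -1.8  0.9] 0.3540272692118755
```

View pics/w3.png

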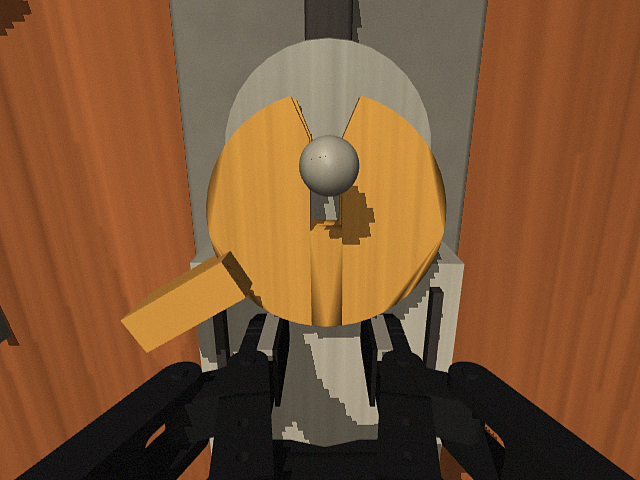

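View pics/sc3.png

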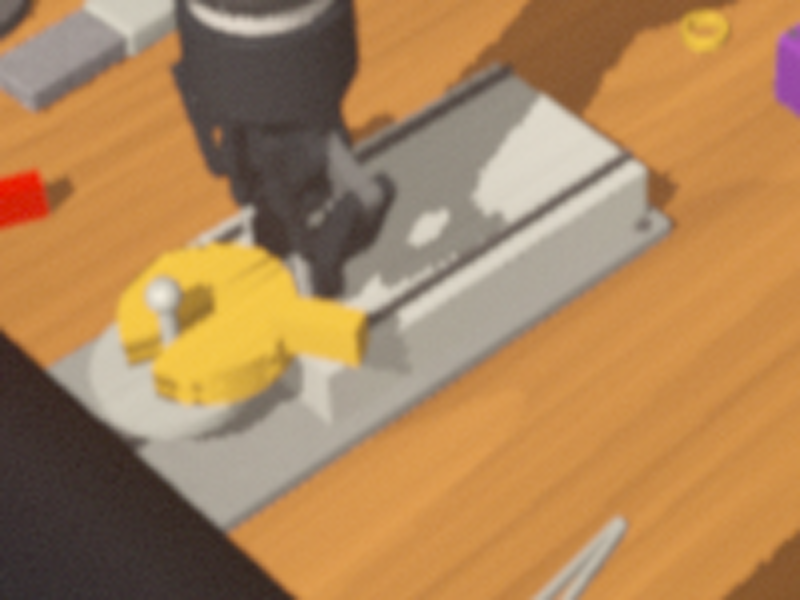

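The stem is inside both slots (ball at (329,165), pair aligned). I'll push on slowly and watch the force.

>>> arm_command:
  increments:
    - [0.0001,0.003,0,0,0,0]
    - [0.0002,0.006,0,0,0,0]
    - [0.0003,0.009,0,0,0,0]
    - [0.0005,0.012,0,0,0,0]
    - [0.0006,0.0145,0,0,0,0]
    - [0.0007,0.017,0,0,0,0]
    - [0.0007,0.017,0,0,0,0]

```text
t: 7.32
ee_pos: [552.7, 161.0, 65.4]
ee_rot: [[-0.038, 0.0, 0.999], [-0.999, 0.001, -0.038], [-0.001, -1.0, 0.0]]
contact_force: [-1.5, -0.8, -0.6]
finger_gap: 0.349
```

>>> arm_command:
  increments:
    - [0,0.001,0,0,0,0]
    - [0,0.002,0,0,0,0]
    - [0,0.002,0,0,0,0]

```text
t: 7.7
ee_pos: [552.9, 162.3, 65.5]
ee_rot: [[-0.038, 0.0, 0.999], [-0.999, -0.0, -0.038], [0.0, -1.0, 0.0]]
contact_force: [-0.1, -2.9, -0.9]
finger_gap: 0.351
```

>>> arm_command:
  increments:
    - [0,0.001,0,0,0,0]
    - [0,0.001,0,0,0,0]

```text
t: 7.95
ee_pos: [553.0, 163.3, 65.5]
ee_rot: [[-0.038, 0.001, 0.999], [-0.999, -0.0, -0.038], [0.0, -1.0, 0.001]]
contact_force: [0.0, -3.1, 0.0]
finger_gap: 0.353
```

>>> arm_command:
  increments:
    - [0,0.001,0,0,0,0]
    - [0,0.001,0,0,0,0]

```text
t: 8.2
ee_pos: [553.0, 164.4, 65.4]
ee_rot: [[-0.038, 0.0, 0.999], [-0.999, 0.0, -0.038], [-0.0, -1.0, 0.0]]
contact_force: [0.2, -3.5, -0.4]
finger_gap: 0.354
```

>>> arm_command:
  increments:
    - [0,0.001,0,0,0,0]
    - [0,0.001,0,0,0,0]

```text
t: 8.45
ee_pos: [553.0, 165.1, 65.4]
ee_rot: [[-0.038, 0.0, 0.999], [-0.999, -0.0, -0.038], [0.0, -1.0, 0.0]]
contact_force: [0.3, -4.1, 1.9]
finger_gap: 0.355
```

```bash
python3 look.py 4 wrist
```

```text
8.5 [553.  165.1  65.4] [ 0.8 -4.9  0.9] 0.3495664579197377
```

View pics/w4.png

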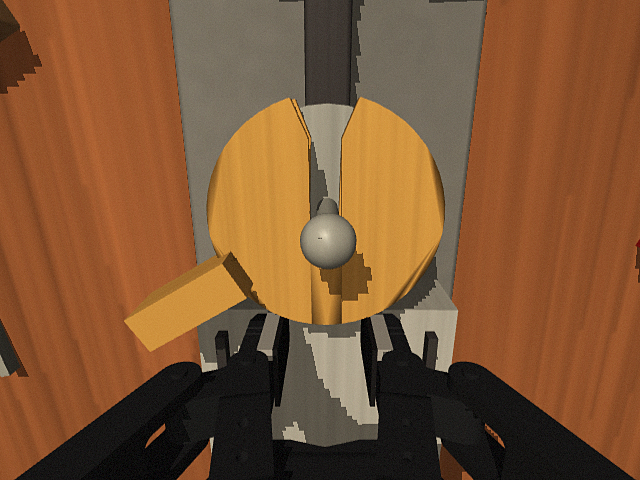

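The stem looks close to the slot ends (ball at (328,241)) and the force is starting to rise, so I'll continue in 1 mm steps.

>>> arm_command:
  increments:
    - [0,0.001,0,0,0,0]
    - [0,0.001,0,0,0,0]

```text
t: 8.75
ee_pos: [553.0, 165.2, 65.4]
ee_rot: [[-0.039, 0.0, 0.999], [-0.999, -0.002, -0.039], [0.002, -1.0, 0.0]]
contact_force: [0.7, -6.6, 1.8]
finger_gap: 0.351
```

>>> arm_command:
  increments:
    - [0,0.001,0,0,0,0]
    - [0,0.001,0,0,0,0]

```text
t: 9.0
ee_pos: [553.0, 165.3, 65.4]
ee_rot: [[-0.039, -0.0, 0.999], [-0.999, -0.003, -0.039], [0.003, -1.0, -0.0]]
contact_force: [0.4, -7.4, 2.5]
finger_gap: 0.35
```

>>> arm_command:
  increments:
    - [0,0.001,0,0,0,0]
    - [0,0.001,0,0,0,0]

```text
t: 9.25
ee_pos: [553.0, 165.4, 65.4]
ee_rot: [[-0.04, -0.001, 0.999], [-0.999, -0.004, -0.04], [0.004, -1.0, -0.001]]
contact_force: [-0.4, -8.9, 3.7]
finger_gap: 0.353
```

The tool stopped at y = 165.3 mm while the force climbed, so the pair is home. I'm backing off upwards and measuring the lug and stem.

>>> arm_command:
  increments:
    - [0,-0.004,0,0,0,0]
    - [0,-0.015,0,0,0,0]
    - [0,-0.03,0.02,0,0,0]
    - [0,-0.035,0.06,0,0,0]
    - [0,-0.035,0.09,0,0,0]
    - [0,-0.035,0.1,0,0,0]
    - [0,-0.035,0.1,0,0,0]

```text
t: 10.12
ee_pos: [552.9, 133.9, 165.4]
ee_rot: [[-0.037, 0.001, 0.999], [-0.999, 0.001, -0.037], [-0.001, -1.0, 0.001]]
contact_force: [0.1, 0.4, -0.6]
finger_gap: 0.348
```

```bash
python3 look.py 5 wrist
python3 - <<'E'
from h import *
import pickle
p=pickle.load(open('w4.pkl','rb'))
for n,px,z in [('lug o1',(124,321),75.5),('lug o2',(151,351),75.5),('ball',(328,241),85.5),('dL',(207,215),63.5),('dR',(445,215),63.5),('dB',(327,325),63.5)]: print(n,ray('wrist',px,z,p)[0].round(1))
E
```

```text
10.175 [552.2 133.5 164.4] [ 0.2  0.1 -0.2] 0.35212753374885014
lug o1 [485.1 183.5  75.5]
lug o2 [492.1 171.6  75.5]
ball [554.5 212.1  85.5]
dL [514.  215.9  63.5]
dR [594.2 212.8  63.5]
dB [552.9 172.4  63.5]
```

View pics/w5.png

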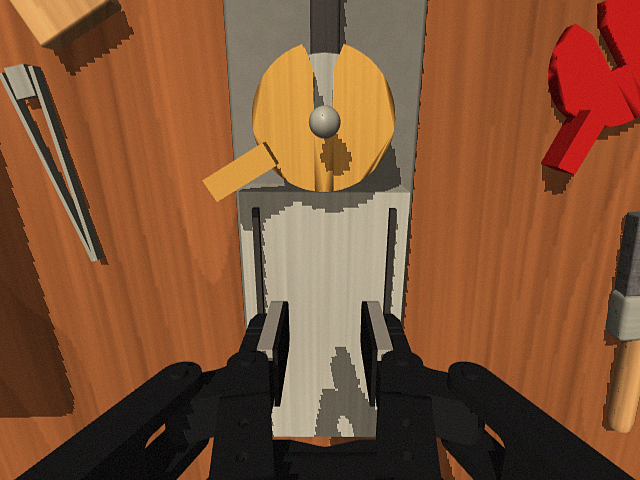

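The ball is at (325,121) with the slot end against it, and the pair hasn't moved. The stem is at about (554.5, 212.9) and the lug points at 208° (world), outer end 74.8 mm from centre, as expected. Next I'll straddle the lug with a loose opening.

>>> arm_command:
  increments:
    - [-0.004,0.004,0,0,0,9]
    - [-0.008,0.008,0,0,0,18]
    - [-0.012,0.012,0,0,0,27]
    - [-0.016,0.016,0,0,0,36]
    - [-0.02,0.02,0,0,0,45]
    - [-0.024,0.024,0,0,0,54]
    - [-0.028,0.028,0,0,0,63]
    - [-0.032,0.032,0,0,0,72]
    - [-0.036,0.036,0,0,0,81]
    - [-0.04,0.04,-0.01,0,0,90]
    - [-0.044,0.044,-0.02,0,0,99]
    - [-0.048,0.048,-0.03,0,0,108]
    - [-0.051,0.051,-0.045,0,0,115]
    - [-0.051,0.051,-0.06,0,0,120]
    - [-0.051,0.051,-0.063,0,0,120]
    - [-0.051,0.051,-0.063,0,0,120]
  fingers: 0.027

```text
t: 12.18
ee_pos: [501.4, 184.4, 101.7]
ee_rot: [[0.885, -0.002, -0.466], [0.466, 0.0, 0.885], [-0.001, -1.0, 0.001]]
contact_force: [0.6, -0.0, 0.5]
finger_gap: 0.317
```

```bash
python3 look.py 6 wrist side; python3 -c "
from h import *
print(r.state()['joint_positions'].round(2))"
```

```text
12.275 [502.  184.6 102.6] [0.3 0.3 0.4] 0.32009792940908
[ 0.3   0.5  -0.92  1.94  0.5   0.94  1.19]
```

View pics/w6.png

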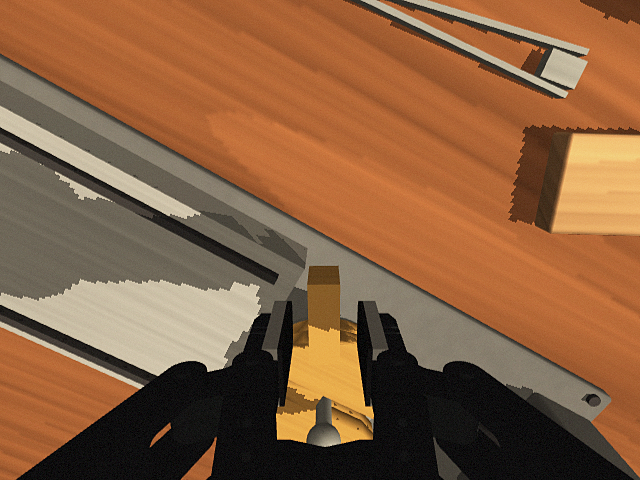

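View pics/sc6.png

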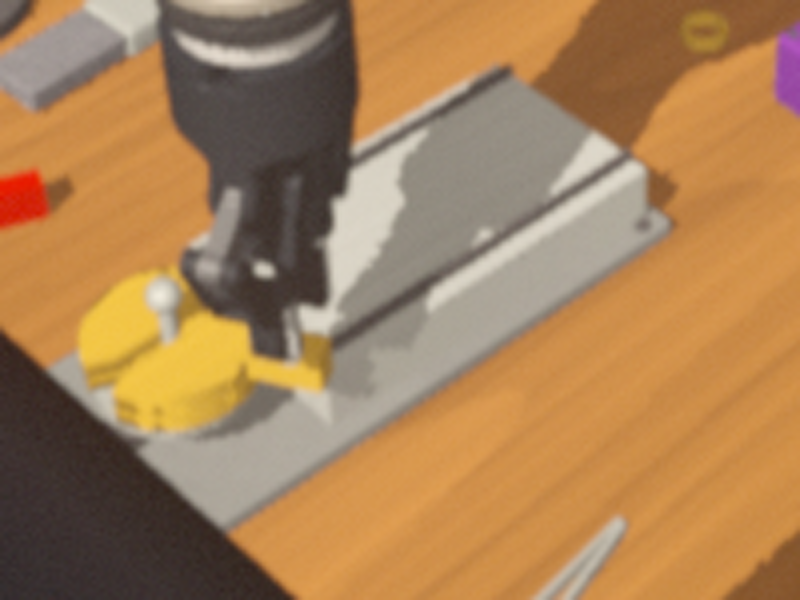

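The lug is centred between the fingers (lug columns 308–340, fingers 290/360). I'm lowering.

>>> arm_command:
  increments:
    - [0,0,-0.008,0,0,0]
    - [0,0,-0.016,0,0,0]
    - [0,0,-0.022,0,0,0]
    - [0,0,-0.026,0,0,0]
    - [0,0,-0.027,0,0,0]
    - [0,0,-0.027,0,0,0]

```text
t: 13.02
ee_pos: [501.9, 184.5, 75.4]
ee_rot: [[0.884, 0.0, -0.467], [0.467, 0.0, 0.884], [0.0, -1.0, 0.0]]
contact_force: [-0.3, -0.6, 0.4]
finger_gap: 0.318
```

```bash
python3 look.py 7 side
python3 - <<'E'
import numpy as np
# arc table: stem rel, jaw rotate -a
c=np.array([554.5,212.9]); p0=np.array([501.8,184.4])
v=p0-c; print(np.hypot(*v),np.degrees(np.arctan2(v[1],v[0])))
for a in range(10,191,10):
    t=np.radians(-a); R=np.array([[np.cos(t),-np.sin(t)],[np.sin(t),np.cos(t)]]); d=(R@v-v)/1000; print(a,d.round(4).tolist())
E
```

```text
13.075 [502.  184.4  75.5] [-0.   0.3  0.5] 0.3138403799311015
59.91276992428241 -151.595611917408
10 [-0.0041, 0.0096]
20 [-0.0066, 0.0197]
30 [-0.0072, 0.0302]
40 [-0.006, 0.0405]
50 [-0.003, 0.0506]
60 [0.0017, 0.0599]
70 [0.0079, 0.0683]
80 [0.0155, 0.0755]
90 [0.0242, 0.0812]
100 [0.0338, 0.0853]
110 [0.0439, 0.0878]
120 [0.0544, 0.0884]
130 [0.0647, 0.0872]
140 [0.0748, 0.0842]
150 [0.0841, 0.0795]
160 [0.0925, 0.0733]
170 [0.0997, 0.0657]
180 [0.1054, 0.057]
190 [0.1095, 0.0474]
```

View pics/sc7.png

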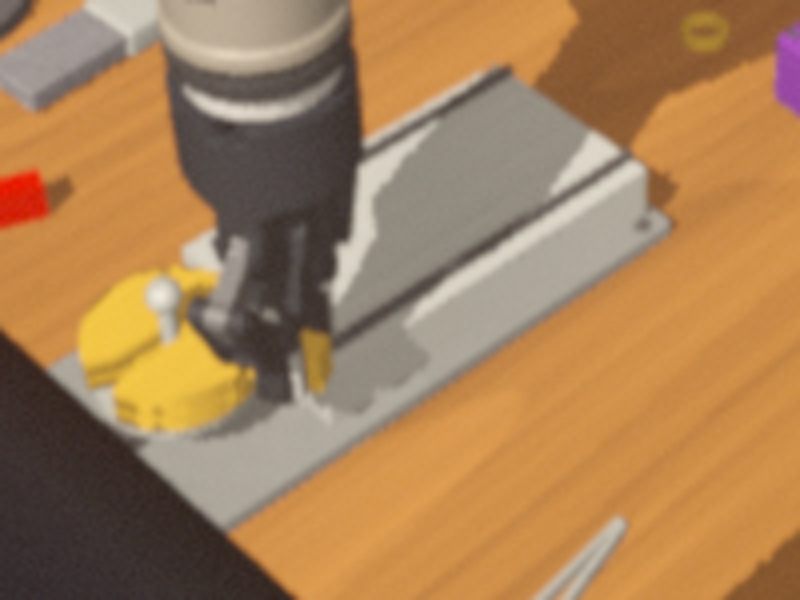

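Fingers straddle the lug. I'm turning clockwise along the arc about the stem, first 90°.

>>> arm_command:
  increments:
    - [-0.0022,0.0047,0,0,0,-5]
    - [-0.0041,0.0096,0,0,0,-10]
    - [-0.0055,0.0146,0,0,0,-15]
    - [-0.0066,0.0197,0,0,0,-20]
    - [-0.0071,0.025,0,0,0,-25]
    - [-0.0072,0.0302,0,0,0,-30]
    - [-0.0068,0.0354,0,0,0,-35]
    - [-0.006,0.0405,0,0,0,-40]
    - [-0.0047,0.0456,0,0,0,-45]
    - [-0.003,0.0506,0,0,0,-50]
    - [-0.0009,0.0554,0,0,0,-55]
    - [0.0017,0.0599,0,0,0,-60]
    - [0.0046,0.0642,0,0,0,-65]
    - [0.0079,0.0683,0,0,0,-70]
    - [0.0116,0.072,0,0,0,-75]
    - [0.0155,0.0755,0,0,0,-80]
    - [0.0197,0.0785,0,0,0,-85]
    - [0.0242,0.0812,0,0,0,-90]
    - [0.0242,0.0812,0,0,0,-90]

```text
t: 15.45
ee_pos: [526.3, 265.9, 75.6]
ee_rot: [[0.468, 0.001, 0.884], [-0.884, 0.0, 0.468], [-0.0, -1.0, 0.001]]
contact_force: [-0.5, -0.3, 0.3]
finger_gap: 0.314
```

```bash
python3 look.py 8 side top
python3 - <<'E'
import numpy as np
c=np.array([554.5,212.9]); p0=np.array([501.8,184.4])
v=p0-c
rot=lambda a:(lambda t:np.array([[np.cos(t),-np.sin(t)],[np.sin(t),np.cos(t)]]))(np.radians(-a))
for a in list(range(95,185,5))+[183,186]: print([*((rot(a)@v-rot(90)@v)/1000).round(4).tolist(),90-a])
E
```

```text
15.55 [525.9 265.6  75.4] [-0.3 -0.   0.6] 0.3160536512269152
[0.0047, 0.0023, -5]
[0.0096, 0.0041, -10]
[0.0146, 0.0056, -15]
[0.0197, 0.0066, -20]
[0.0249, 0.0071, -25]
[0.0302, 0.0072, -30]
[0.0354, 0.0068, -35]
[0.0405, 0.006, -40]
[0.0456, 0.0047, -45]
[0.0506, 0.003, -50]
[0.0553, 0.0009, -55]
[0.0599, -0.0017, -60]
[0.0642, -0.0046, -65]
[0.0683, -0.0079, -70]
[0.072, -0.0115, -75]
[0.0755, -0.0155, -80]
[0.0785, -0.0197, -85]
[0.0812, -0.0242, -90]
[0.0826, -0.027, -93]
[0.0839, -0.0299, -96]
```

View pics/sc8.png

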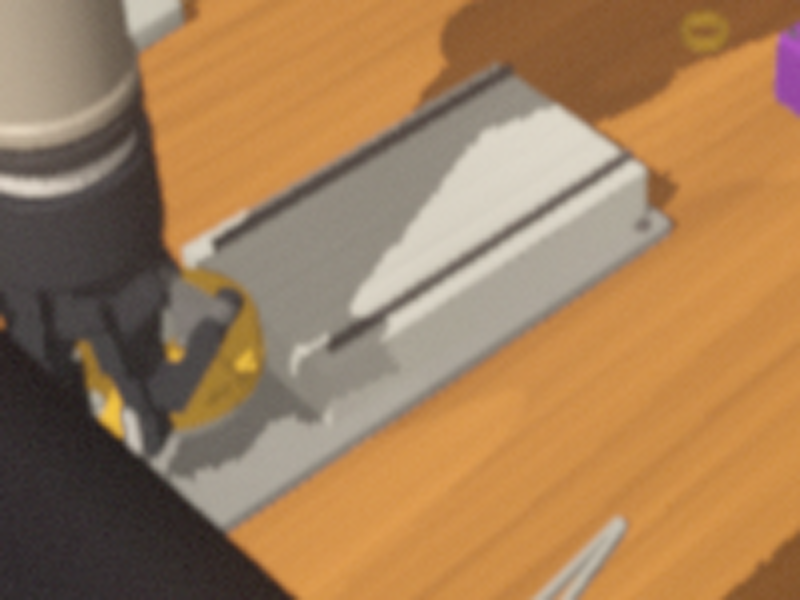

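View pics/tc8.png

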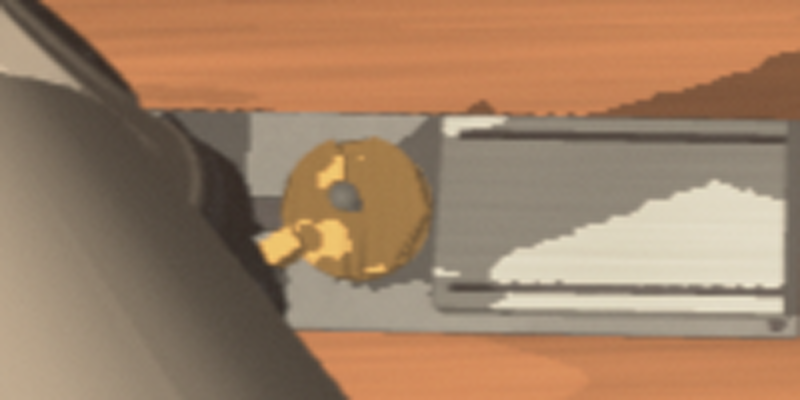

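The upper mass is turning with the lug, now at front-left (crop (280,245)), and the forces are near zero. Second half.

>>> arm_command:
  increments:
    - [0.0047,0.0023,0,0,0,-5]
    - [0.0096,0.0041,0,0,0,-10]
    - [0.0146,0.0056,0,0,0,-15]
    - [0.0197,0.0066,0,0,0,-20]
    - [0.0249,0.0071,0,0,0,-25]
    - [0.0302,0.0072,0,0,0,-30]
    - [0.0354,0.0068,0,0,0,-35]
    - [0.0405,0.006,0,0,0,-40]
    - [0.0456,0.0047,0,0,0,-45]
    - [0.0506,0.003,0,0,0,-50]
    - [0.0553,0.0009,0,0,0,-55]
    - [0.0599,-0.0017,0,0,0,-60]
    - [0.0642,-0.0046,0,0,0,-65]
    - [0.0683,-0.0079,0,0,0,-70]
    - [0.072,-0.0115,0,0,0,-75]
    - [0.0755,-0.0155,0,0,0,-80]
    - [0.0785,-0.0197,0,0,0,-85]
    - [0.0812,-0.0242,0,0,0,-90]
    - [0.0839,-0.0299,0,0,0,-96]
    - [0.0839,-0.0299,0,0,0,-96]

```text
t: 18.05
ee_pos: [609.9, 235.1, 75.3]
ee_rot: [[-0.928, -0.0, 0.373], [-0.373, -0.0, -0.928], [0.0, -1.0, 0.0]]
contact_force: [-0.4, 0.3, -0.3]
finger_gap: 0.315
```

```bash
python3 look.py 9 wrist top side
```

```text
18.2 [609.6 235.9  75.3] [ 0.7 -0.2 -0.3] 0.31726561438073064
```

View pics/w9.png

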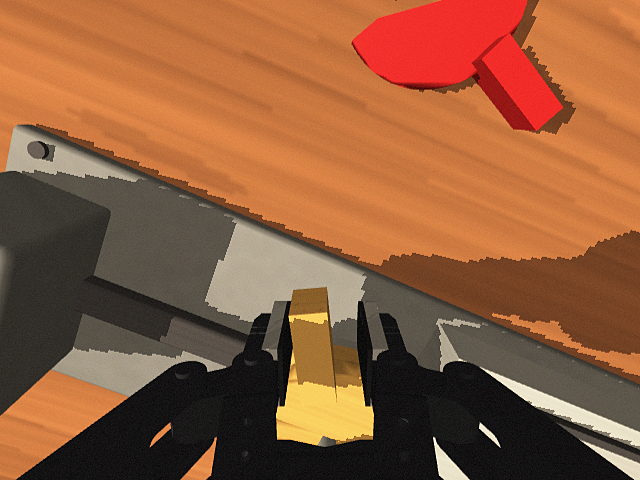

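View pics/tc9.png

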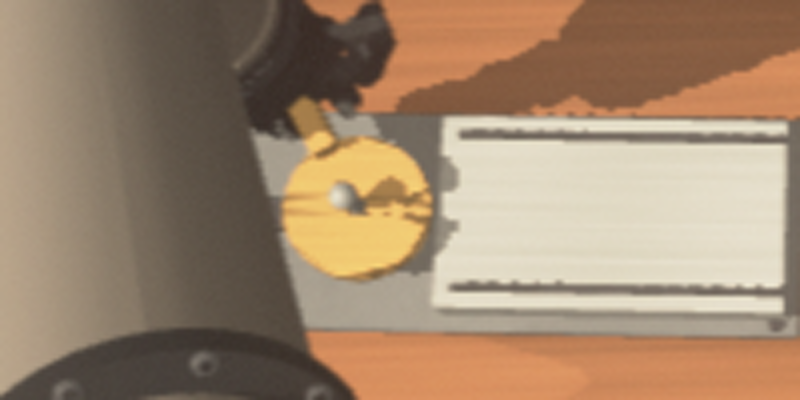

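View pics/sc9.png

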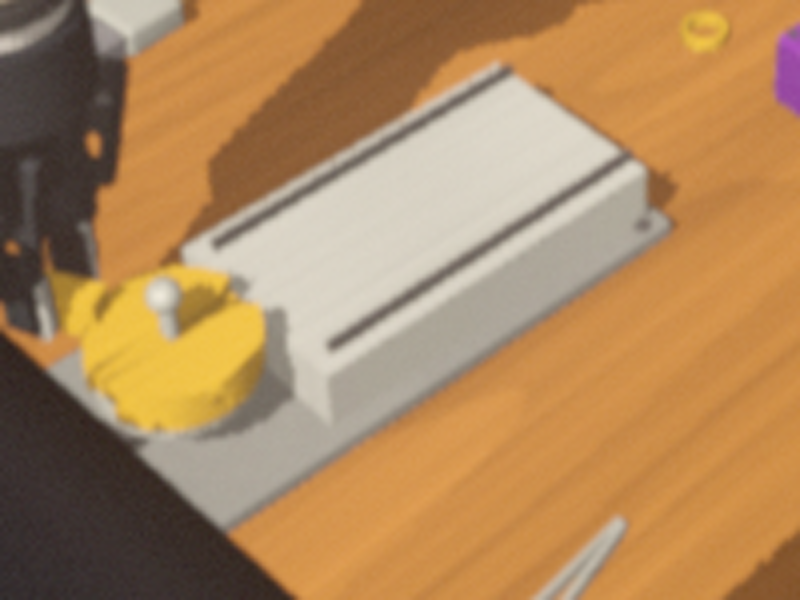

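Upper slot now faces the trough and the lug is at front-right. I'm lifting clear and going back to the rear viewpoint to check both are home.

>>> arm_command:
  increments:
    - [0,0,0.015,0,0,0]
    - [0,0,0.04,0,0,0]
    - [0,0,0.07,0,0,0]
    - [-0.006,-0.01,0.09,0,0,8]
    - [-0.014,-0.025,0.09,0,0,17]
    - [-0.023,-0.04,0.09,0,0,26]
    - [-0.031,-0.056,0.09,0,0,35]
    - [-0.04,-0.072,0.09,0,0,44]
    - [-0.048,-0.087,0.09,0,0,53]
    - [-0.054,-0.098,0.09,0,0,61]
    - [-0.057,-0.102,0.09,0,0,66]
    - [-0.057,-0.102,0.09,0,0,66]
    - [-0.057,-0.102,0.09,0,0,66]

```text
t: 19.82
ee_pos: [553.3, 134.1, 166.0]
ee_rot: [[-0.039, 0.001, 0.999], [-0.999, 0.0, -0.039], [-0.0, -1.0, 0.001]]
contact_force: [0.2, 0.1, -0.5]
finger_gap: 0.315
```

```bash
python3 look.py 10 wrist side; python3 -c "
import cv2,numpy as np
a=cv2.imread('pics/w10.png');cv2.imwrite('pics/wc10.png',cv2.resize(a[20:220,200:450],None,fx=3,fy=3,interpolation=2))"
```

```text
19.925 [553.2 134.2 165.7] [-0.1 -0.4 -0.8] 0.31569697649857914
```

View pics/wc10.png

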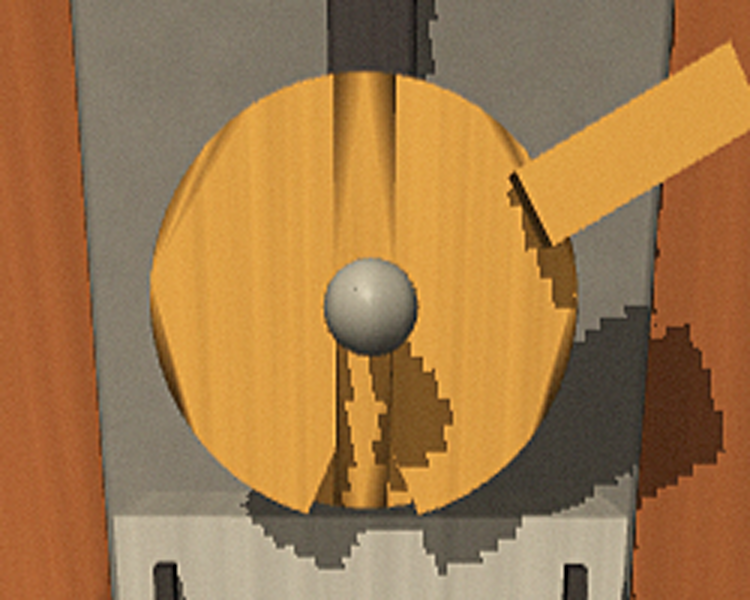

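View pics/sc10.png

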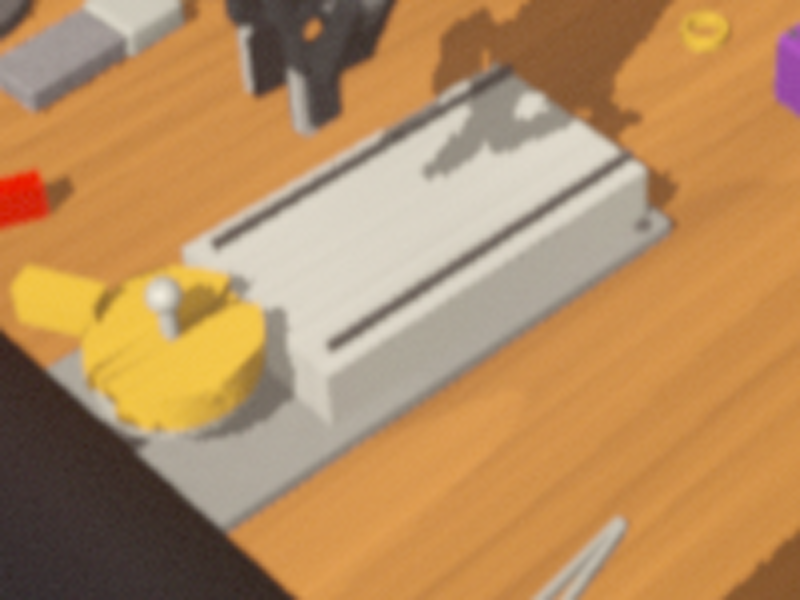

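```bash
python3 - <<'E'
from h import *
import pickle
u=np.array([.039,.999]);S=np.array([554.5,212.9])
for k in ['w5','w10']:
    p=pickle.load(open(k+'.pkl','rb'))
    b=ray('wrist',(325,121) if k=='w5' else (200+370/3,20+306/3),85.5,p)[0][:2];print(k,'ball',b)
    for n,d,z in [('up rear',-40,63.5),('up front',40,63.5),('low rear top',-40,53.5),('low rear bot',-40,43.5)]:
        q=P('wrist',[*(b+d*u),z],p)[0]; print(n,q.round(1),((q-[200,20])*3).round(0))
E
python3 - <<'E'
import cv2
a=cv2.imread('pics/w10.png');cv2.imwrite('pics/wd10.png',cv2.resize(a[100:200,270:370],None,fx=6,fy=6,interpolation=2))
E
```

```text
w5 ball [554.8985437  212.86102978]
up rear [324.8 191.5] [375. 515.]
up front [325.   41.3] [375.  64.]
low rear top [324.8 188.6] [374. 506.]
low rear bot [324.8 185.9] [374. 498.]
w10 ball [554.58830369 212.59187589]
up rear [323.5 192.2] [370. 516.]
up front [323.3  42.5] [370.  67.]
low rear top [323.5 189.2] [370. 508.]
low rear bot [323.5 186.5] [371. 499.]
```

View pics/wd10.png

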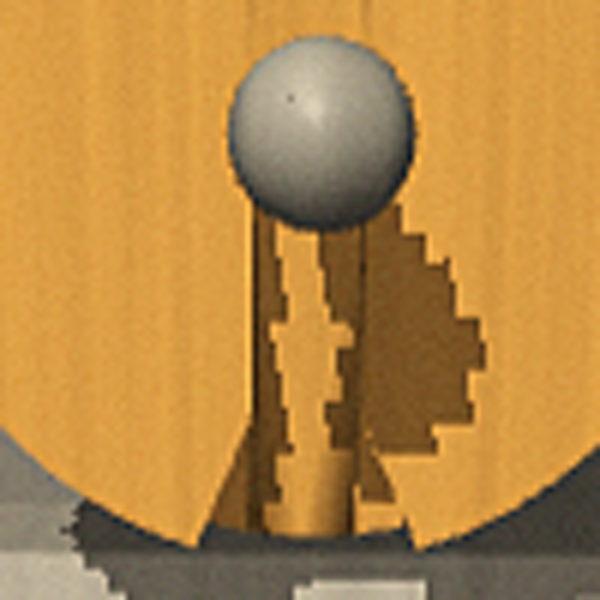

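The check agrees: upper and lower rims are within about 1 mm of their home predictions about the stem, and the slots are about 180° apart. Next is the key of the large grey switch.

>>> arm_command:
  increments:
    - [-0.001,-0.02,0.02,0,0,3]
    - [-0.002,-0.06,0.035,0,0,10]
    - [-0.003,-0.1,0.035,0,0,17]
    - [-0.004,-0.14,0.035,0,0,24]
    - [-0.005,-0.18,0.035,0,0,31]
    - [-0.006,-0.22,0.035,0,0,38]
    - [-0.007,-0.26,0.035,0,0,45]
    - [-0.008,-0.3,0.035,0,0,52]
    - [-0.009,-0.34,0.035,0,0,59]
    - [-0.01,-0.38,0.035,0,0,66]
    - [-0.012,-0.42,0.035,0,0,73]
    - [-0.014,-0.445,0.035,0,0,78]
    - [-0.014,-0.453,0.035,0,0,80]
    - [-0.014,-0.453,0.035,0,0,80]
    - [-0.014,-0.453,0.035,0,0,80]
  fingers: 0.045

```text
t: 21.8
ee_pos: [539.3, -318.3, 200.3]
ee_rot: [[0.978, -0.0, 0.21], [-0.21, 0.001, 0.978], [-0.0, -1.0, 0.001]]
contact_force: [-0.4, 1.6, -0.4]
finger_gap: 0.528
```

```bash
python3 look.py 11 wrist; python3 -c "
from h import *
print(r.state()['joint_positions'].round(2),r.state()['ee_rot'].round(3))"
```

```text
21.85 [ 539.4 -318.2  200.4] [-0.1  0.   0.4] 0.5259410472297865
[ 0.73  0.41 -0.35  1.65  0.15  1.11  1.7 ] [[ 0.978  0.     0.21 ]
 [-0.21   0.001  0.978]
 [ 0.    -1.     0.001]]
```

View pics/w11.png

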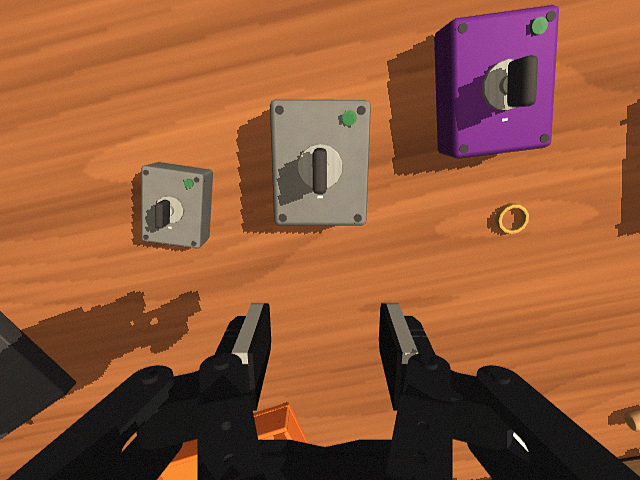

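The target is the middle switch: grey, at (320,170), clearly larger than the other grey at (165,212), with the purple one at (520,80) excluded.

```bash
python3 -c "
import cv2
a=cv2.imread('pics/w11.png');cv2.imwrite('pics/wc11.png',cv2.resize(a[90:240,250:390],None,fx=4,fy=4,interpolation=2))"
```

```text
(no output)
```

View pics/wc11.png

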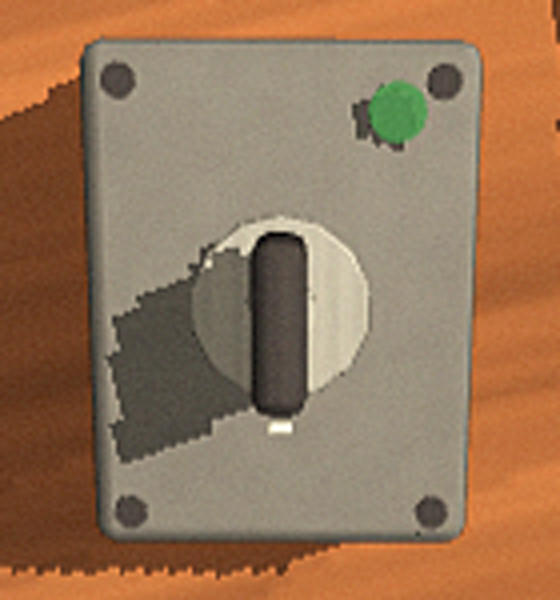

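Run:
```python
from h import *
import pickle
p=pickle.load(open('w11.pkl','rb'))
C=lambda x,y:(250+x/4-.4,90+y/4-.4)
q=lambda x,y,z:ray('wrist',C(x,y),z,p)[0].round(1)
a=q(279,233,80);b=q(280,392,80);print('bow',a,b,(a+b)/2,np.hypot(*(a-b)[:2]),np.degrees(np.arctan2(*(a-b)[1::-1])))
print('dial',q(282,303,46))
B=[q(83,42,45),q(480,42,45),q(465,540,45),q(102,540,45)];print(B,sum(B)/4)
```

```text
bow [ 476.2 -307.9   80. ] [ 500.4 -313.1   80. ] [ 488.3 -310.5   80. ] 24.752373623553762 167.8729089650698
dial [ 490.6 -310.9   46. ]
[array([ 440.6, -334.7,   45. ]), array([ 454.9, -268.5,   45. ]), array([ 541. , -286.7,   45. ]), array([ 526.5, -353.5,   45. ])] [ 490.75 -310.85   45.  ]
```

>>> arm_command:
  increments:
    - [-0.02,0.003,0,0,0,0]
    - [-0.04,0.007,-0.02,0,0,0]
    - [-0.0485,0.008,-0.05,0,0,0]
    - [-0.0485,0.008,-0.085,0,0,0]
    - [-0.0485,0.008,-0.105,0,0,0]
    - [-0.0485,0.008,-0.12,0,0,0]
    - [-0.0485,0.008,-0.129,0,0,0]
    - [-0.0485,0.008,-0.129,0,0,0]

```text
t: 22.85
ee_pos: [490.4, -311.1, 71.1]
ee_rot: [[0.978, -0.0, 0.211], [-0.211, 0.0, 0.978], [-0.0, -1.0, 0.0]]
contact_force: [0.3, -0.9, -0.9]
finger_gap: 0.529
```

```bash
python3 look.py 12 wrist
```

```text
22.9 [ 490.8 -311.4   71.7] [ 0.7 -0.3  0.4] 0.5269828721820908
```

View pics/w12.png

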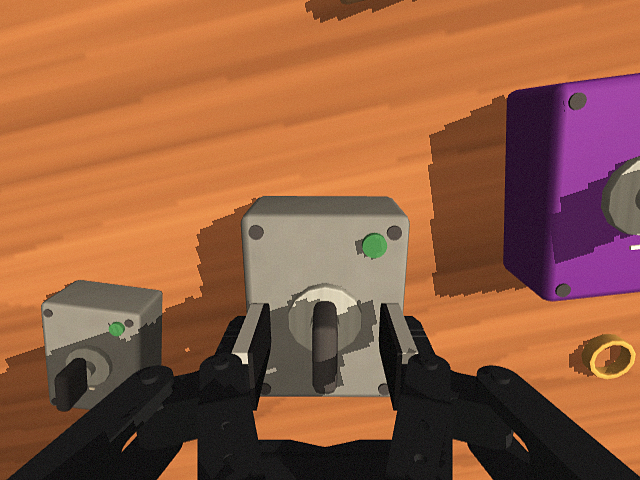

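The bow is upright and centred between the pads (column 325). I'm gripping it lightly.

>>> arm_command:
  increments:
    - [0,0,0,0,0,0]
    - [0,0,0,0,0,0]
    - [0,0,0,0,0,0]
    - [0,0,0,0,0,0]
    - [0,0,0,0,0,0]
    - [0,0,0,0,0,0]
  fingers: 0.0
  force: 25

```text
t: 23.65
ee_pos: [491.0, -311.3, 72.0]
ee_rot: [[0.978, 0.001, 0.211], [-0.211, -0.0, 0.978], [0.001, -1.0, 0.0]]
contact_force: [-0.1, 2.1, 5.7]
finger_gap: 0.107
```

Opening is 9.1 mm, so the bow is held. Turning clockwise to just past the stop angle and holding.

>>> arm_command:
  increments:
    - [0,0,0.001,0,0,-6]
    - [0,0,0.001,0,0,-13]
    - [0,0,0.001,0,0,-20]
    - [0,0,0.001,0,0,-27]
    - [0,0,0.001,0,0,-34]
    - [0,0,0.001,0,0,-41]
    - [0,0,0.001,0,0,-48]
    - [0,0,0.001,0,0,-55]
    - [0,0,0.001,0,0,-60]
    - [0,0,0.001,0,0,-63]
    - [0,0,0.001,0,0,-65]
    - [0,0,0.001,0,0,-66]
    - [0,0,0.001,0,0,-66]

```text
t: 25.28
ee_pos: [491.8, -310.4, 72.2]
ee_rot: [[0.207, 0.002, 0.978], [-0.978, 0.0, 0.207], [0.0, -1.0, 0.002]]
contact_force: [4.6, 3.2, -1.7]
finger_gap: 0.106
```

```bash
python3 look.py 13 wrist; python3 -c "
from h import *
s=r.state();print(s['ft_torque'],s['ee_rot'].round(3))
a=cv2.imread('pics/w13.png')"
```

```text
25.325 [ 491.8 -310.4   72.2] [ 4.7  1.9 -2.6] 0.10395951255897345
[ 0.55369903 -1.06747818  0.30209365] [[ 0.207  0.002  0.978]
 [-0.978  0.     0.207]
 [-0.    -1.     0.002]]
```

View pics/w13.png

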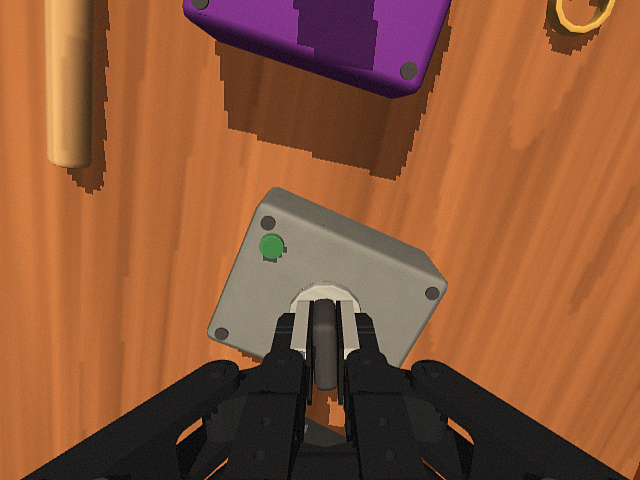

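The key has turned 66° with the pads, and the reaction is 0.30 Nm against a spring moment of about 0.066 Nm, so it's on its stop. I'll hold about 1 s more, then open to release.

>>> arm_command:
  increments:
    - [0,0,0,0,0,-1]
    - [0,0,0,0,0,-1]
    - [0,0,0,0,0,-1]
    - [0,0,0,0,0,-1]
    - [0,0,0,0,0,-1]
    - [0,0,0,0,0,-1]
    - [0,0,0,0,0,-1]
    - [0,0,0,0,0,-1]

```text
t: 26.32
ee_pos: [491.8, -310.3, 72.2]
ee_rot: [[0.191, 0.002, 0.982], [-0.982, 0.0, 0.191], [0.0, -1.0, 0.002]]
contact_force: [4.5, 2.4, -2.2]
finger_gap: 0.109
```

>>> arm_command:
  increments:
    - [0,0,0,0,0,-1]
    - [0,0,0,0,0,-1]
    - [0,0,0,0,0,-1]
    - [0,0,0,0,0,-1]
    - [0,0,0,0,0,-1]
    - [0,0,0,0,0,-1]
    - [0,0,0.02,0,0,-1]
    - [0,0,0.06,0,0,-1]
    - [0,0,0.1,0,0,-1]
    - [0,0,0.13,0,0,-1]
  fingers: 0.07

```text
t: 27.58
ee_pos: [490.8, -311.6, 204.3]
ee_rot: [[0.171, 0.002, 0.985], [-0.985, -0.001, 0.171], [0.001, -1.0, 0.002]]
contact_force: [-0.0, -1.9, 0.9]
finger_gap: 0.823
```

```bash
python3 look.py 14 wrist
```

```text
27.625 [ 492.8 -312.7  208.3] [1.  0.3 2.7] 0.8198734539378416
```

View pics/w14.png

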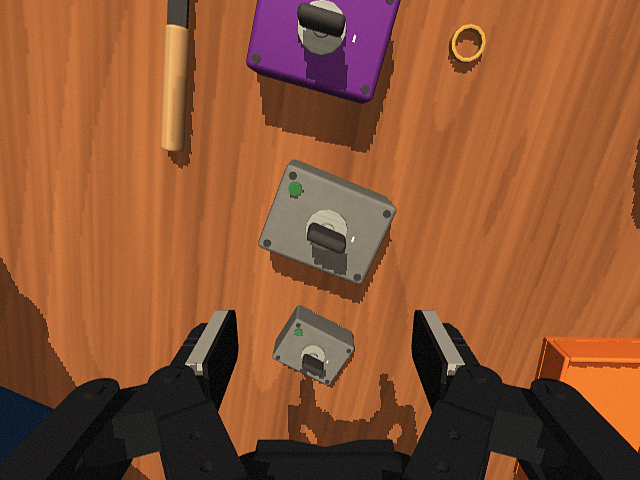

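The key has sprung back in line with its mark (bow at (327,237)). One last look at the masses and bench.

```bash
python3 look.py 15 top side
```

```text
27.725 [ 491.4 -311.9  204.1] [-0.1  0.2 -0.4] 0.8182929317542984
```

View pics/t15.png

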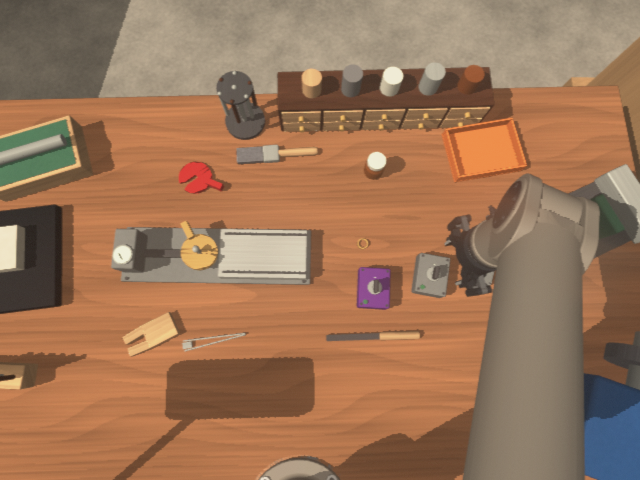

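View pics/tc15.png

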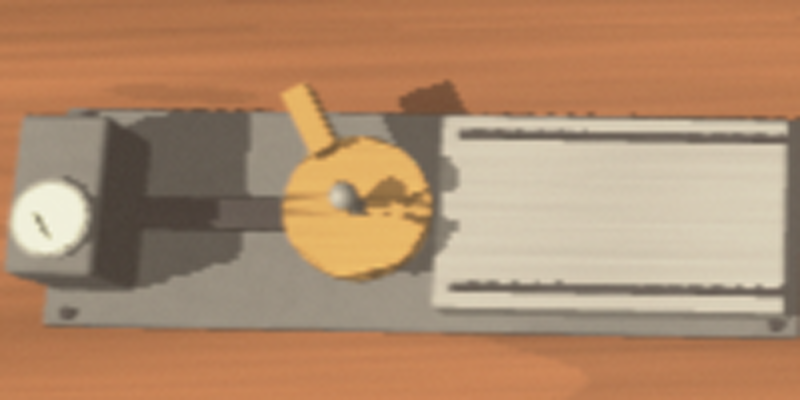

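The pair sits on the pan with the slots opposed, and every bystander is where it started. The gripper is clear, so I'm handing in.

```bash
python3 -c "
from h import *
print(r.job_done(), r.state()['t'])"
```

```text
the job is handed in; nothing more can be done
the job is handed in; nothing more can be done
```

The job is done and handed in at about 28 s of the 66 s allowed.

- **Masses:** I pushed the pair home along the trough; the tool stopped moving while the push force rose to about 9 N. I then turned the upper mass about 180° clockwise by its lug. Both rims were within about 1 mm of their predicted home positions, the slots face opposite ways, and no re-push was needed.
- **Key:** I turned the large grey switch's key clockwise to its stop. The tool turned 66–67° and felt 0.30 Nm against a spring of about 0.07 Nm. I held it there for over a second and released it, and it sprang back in line with its mark.
- **Bench:** In the last pictures the masses were still in place and the bystanders hadn't moved.
- **Disagreement:** The top and wrist cameras differed by 2–4 mm in x, so I relied on the wrist view and on contact.

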